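Set the rinse valve of the bottle-wash table to half open

ROBOT

A 6-joint arm with a two-finger parallel gripper is mounted at the origin on the work surface. World frame = base frame: x ahead of the robot, y to its left, z up, the work surface at z = 0. Lengths are in m, angles in rad, forces in N, time in s.
With the tool pointing down it reaches from about 0.325 to 0.775 m from the base axis. Payload 9.3 kg.
Tool frame: the origin (TCP) lies at the centre of the arm's flange, where the gripper is bolted on; the fingertips stand 173 mm ahead of it and the grasp point (between the pads) lies 155 mm ahead of it (r.hold_point_z is the distance from the TCP to the grasp point, in m); z points along the fingers, y is the line along which they close (so a half turn about z gives the same grasp; the last joint's range is limited). The gripper opens to 85 mm and grips with 20 to 120 N. Pads are 22 mm wide; open, the fingers measure 114 mm over their backs; the gripper's body (76 mm by 85 mm) begins 54 mm behind the grasp point. The pads swing forward as they close: fully open they stand 13 mm farther back than shut.
Start: joints at [-0.153, 0.259, 0.021, 1.334, 0, 1.418], TCP at [0.55, -0, 0.405] pointing down, gripper open.
Joint ranges: [-3.04, 3.04], [-0.91, 1.82], [-1.04, 1.36], [-1.92, 1.95], [-1.52, 1.45], [-3.14, 3.14]. Speed limits (rad/s): [2.22, 2.22, 2.79, 3.14, 3.14, 3.14].

INTERFACE

Orientations are given as a unit quaternion [x, y, z, w].
In Python, from bench import r, vision gives the robot as it stands. The module is installed in compiled form; this text tells all that it offers.
- The arm moves only by the shell command python3 -m jog 'ROWS'. ROWS is JSON, a list of rows, each a list of 5 numbers: the shift along the world's x, y, z in mm, then the turn about the world's z in degrees, then the closure, from -1 (fully open) to 1 (shut). In form: [[x, y, z, roll, grip], ...]. A call has 1 to 5 rows; each row is the pose to reach, as a shift and turn from the pose commanded when the call began; what a row does not reach only later rows make up. A row lasts 1/12 s, in which the tool goes at most 41.7 mm and 7.16 degrees, less where a joint would pass 70% of its speed; a pose out of reach is approached as far as the arm can. A call with a gripper value outside its range is refused whole. The fingers move at their own pace and stop on an object; the grip force is fixed at half the most. Time passes only in rows, so rows that repeat a pose let the fingers close. It gives the time, the measured TCP pose, the force, the opening and the grip force at its end, in the units of the state.
- r.state(): the state, without advancing time (a new reading comes with each control period).
- vision.read_camera(name): name is "scene" or "side" or "wrist"; returns the picture (480x640x3 uint8, blue, green, red); there is no depth.
- vision.camera_model(name): a dict with "vfov" (degrees; the focal length in pixels is half the picture's height over the tangent of half this angle, whatever the lens; pixels are square), "cx", "cy" (the principal point, pixels), "dist" ([k1, k2, p1, p2, k3] as OpenCV has them; the pictures are not rectified), "extrinsics" (4x4, takes a point from world to camera coordinates); the wrist camera has in their place "hand_eye" (4x4, takes a point from camera to tool coordinates, whose origin is the TCP and whose axes are the flange's). Camera axes: x right, y down, z forward; pixel columns grow to the right and rows downward; lengths in m; the calibration is good to about 2 mm. A picture is of the moment at which its call begins: read the wrist's pose just before it. camera_model takes no time and is no camera call.
- r.hand_in(): hands the job in; it is judged then, once.
The state is a dict: "t": time; "q": joint angles; "qvel": joint speeds; "effort": joint torques, N m; "ee_pos": TCP position; "tool_rot": TCP orientation; "contact_force": force on the tool from outside, world axes, zero at the start; "wrist_torque": the same for the moment, N m; "width": finger opening in m; "grip_force": force on a finger pad.
Only numpy, scipy, OpenCV 4.12 (cv2) and the standard library are available. Lean on these libraries where they do the work, as an engineer would, in place of code of your own. Each camera call takes 0.05 s, during which the arm holds its last target. There are 200 camera calls.

TASK

Set the blue-handled rinse valve to half open: turn its handle until the white end points at the yellow mark on the dial plate, 45 degrees from shut, then let go. Leave the red-handled valve as it is and do not knock the bottle.

Things in the scene. Friction and masses are not known exactly. Their poses are not given: they have to be found in the camera images.
- rinse_valve (a joint): Opening angle (rad) of the blue handle: 0 shut (bar across the pipe, white end at a white mark), 0.785 half open (white end at the yellow mark), 1.571 fully open (bar along the pipe); stops at both ends. Grows counterclockwise seen from above, about a vertical axis. Friction about 0.12 N m; it stays where it is left. Starts between 0 and 0.35.
- rinse_grip (a point): Centre of the blue bar handle, on its turning axis, 108 mm above the table; turns with it. Bar 64 mm long (x), 14 thick (y), 32 high (z, up), top at 124; white end at minus x. 10 mm below it a dark dial plate, radius 58, top at 82, with two white marks 90 degrees apart and a broad yellow one midway. Valve mid-pipe on a fixed plank 90 x 220 mm; nothing on it is higher than the handle.
- air_pointer (a point): Middle of the white end face of the red handle on the other valve, 32 mm from that handle's turning axis and 108 mm above the table; same stand, dial and sizes as the blue one; the turning axis lies towards this point's plus x. To be left alone; it may stand at any angle.
- bottle: Loose amber glass bottle standing on the table, 60 mm in diameter and 190 mm high; origin at the centre of its underside, z up. To be left standing.
There are look-alikes about, which are no part of the job. Of the things shaped like the bottle, the amber one is meant.

How it is judged:
By the outcome, as a careful person would: the job done as asked, in the order asked, and still so for the second after the job is handed in, with the robot touching nothing.
It also fails if it takes over 32 s, if anything falls off the work surface, if the arm or the gripper's body presses on something with over 40 N, if the wrist force passes 120 N, or if a joint passes its speed limit or range.

## Working session

There is one attempt and no reset: what is moved stays moved. The work goes in short steps, Python scripts to look and compute and a shell command to move; the robot and the scene stay as the last step left them, time stands still between calls to the robot, and variables do not carry over. Pictures are saved under pics/ and viewed, at most 10 in all, crops included, and the job is handed in when it is done.

```bash
mkdir -p pics
cat > h.py <<'E'
import numpy as np, cv2
from bench import r, vision
from scipy.spatial.transform import Rotation as R
def model(n):
    m=vision.camera_model(n); f=240/np.tan(np.radians(m["vfov"])/2)
    K=np.array([[f,0,m["cx"]],[0,f,m["cy"]],[0,0,1]]); return m,K,np.array(m["dist"],float)
def T_wc(n,s=None):
    m,_,_=model(n)
    if n=="wrist":
        T=np.eye(4);T[:3,:3]=R.from_quat(s["tool_rot"]).as_matrix();T[:3,3]=s["ee_pos"]
        return T@np.array(m["hand_eye"])
    return np.linalg.inv(np.array(m["extrinsics"]))
def cast(n,px,z,s=None):
    _,K,d=model(n);T=T_wc(n,s)
    u=cv2.undistortPoints(np.array(px,float).reshape(-1,1,2),K,d).reshape(-1,2)
    D=np.c_[u,np.ones(len(u))]@T[:3,:3].T; o=T[:3,3]
    return o+D*((z-o[2])/D[:,2])[:,None]
def blobs(im,lo,hi,amin=60):
    h=cv2.cvtColor(im,cv2.COLOR_BGR2HSV); m=cv2.inRange(h,lo,hi)
    n,_,st,c=cv2.connectedComponentsWithStats(m)
    return [(c[i].round(1).tolist(),st[i].tolist()) for i in range(1,n) if st[i][4]>amin],m
E
python3 - <<'E'
from h import *
s=r.state();print(s)
for n in("scene","wrist","side"):
    im=vision.read_camera(n);cv2.imwrite(f"pics/{n}0.png",im)
    print(n,T_wc(n,s).round(3).tolist())
    print("blue",blobs(im,(100,120,50),(130,255,255))[0])
E
```

```text
{'t': 0.0, 'q': array([-1.52609273e-01,  2.59238725e-01,  2.07506848e-02,  1.33373494e+00,
       -2.71741943e-05,  1.41822001e+00]), 'qvel': array([ 0.0004955 , -0.00079892, -0.00040669,  0.00030862,  0.00021865,
        0.000472  ]), 'effort': array([-2.65873996e-04, -5.55637658e+01,  3.44536042e+01,  1.31759423e-02,
       -2.94380488e-04,  4.47349430e-05]), 'ee_pos': array([ 5.49949548e-01, -5.36580105e-06,  4.04036371e-01]), 'tool_rot': array([ 7.07118245e-01,  7.07094957e-01, -4.32822803e-04, -5.67168854e-04]), 'contact_force': array([-0.0071422 ,  0.35767609,  0.43701347]), 'wrist_torque': array([0.03013403, 0.02735015, 0.00455575]), 'grip_force': 0.0, 'width': 0.08540881269023758}
scene [[-0.813, 0.433, -0.39, 1.01], [0.583, 0.587, -0.563, 0.726], [-0.015, -0.685, -0.729, 0.991], [0.0, 0.0, 0.0, 1.0]]
blue [([236.7, 43.0], [220, 6, 36, 74, 1700]), ([332.0, 293.2], [326, 281, 15, 27, 188]), ([13.2, 398.3], [8, 394, 11, 10, 78]), ([38.6, 412.5], [34, 408, 11, 10, 81])]
wrist [[1.0, 0.0, -0.003, 0.549], [-0.001, -0.963, -0.27, 0.069], [-0.003, 0.27, -0.963, 0.374], [0.0, 0.0, 0.0, 1.0]]
blue []
side [[0.864, -0.304, 0.402, -0.021], [-0.504, -0.558, 0.659, -0.853], [0.024, -0.772, -0.635, 0.938], [0.0, 0.0, 0.0, 1.0]]
blue [([320.5, 119.7], [313, 112, 17, 16, 170])]
```

View pics/scene0.png

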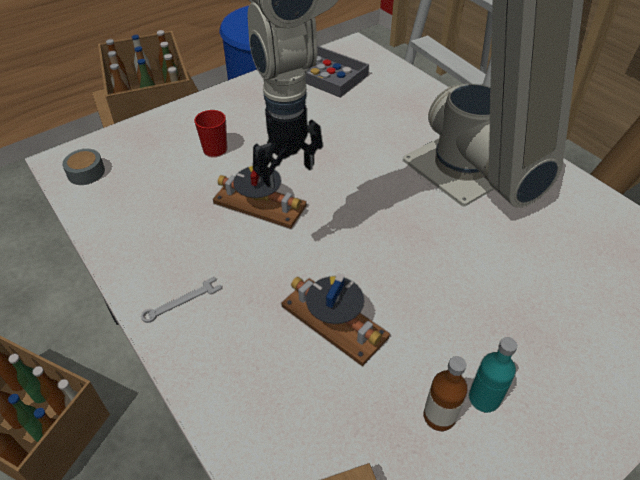

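View pics/wrist0.png

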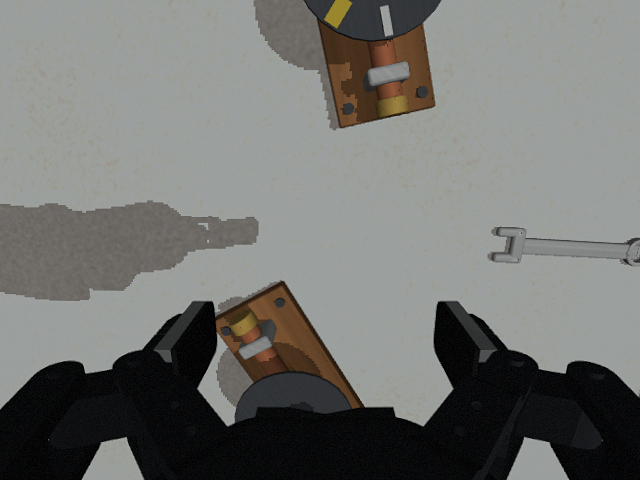

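The scene view shows the blue-handled valve at about (332,293) and the red-handled one at about (256,180). The amber bottle is at (446,395), with a teal look-alike at (493,375). In the wrist view the blue valve is the upper dial, partly out of frame, with its yellow mark at (338,12) and a white mark at (388,20). Next I'll confirm this in an enlarged crop and compute positions.

Run:
```python
from h import *
a=cv2.imread("pics/scene0.png")[250:370,270:400];b=cv2.imread("pics/side0.png")[70:190,255:385]
cv2.imwrite("pics/crop.png",np.hstack([cv2.resize(x,(400,370),interpolation=cv2.INTER_CUBIC) for x in(a,b)]))
print("valve",cast("scene",[[335,291]],.11),cast("side",[[320.5,119.7]],.11))
print("bottle",cast("scene",[[441,422],[487,405]],0))
```

```text
valve [[0.58482578 0.20042879 0.11      ]] [[0.79117325 0.51281581 0.11      ]]
bottle [[0.55864374 0.48798892 0.        ]
 [0.4659939  0.51491638 0.        ]]
```

View pics/crop.png

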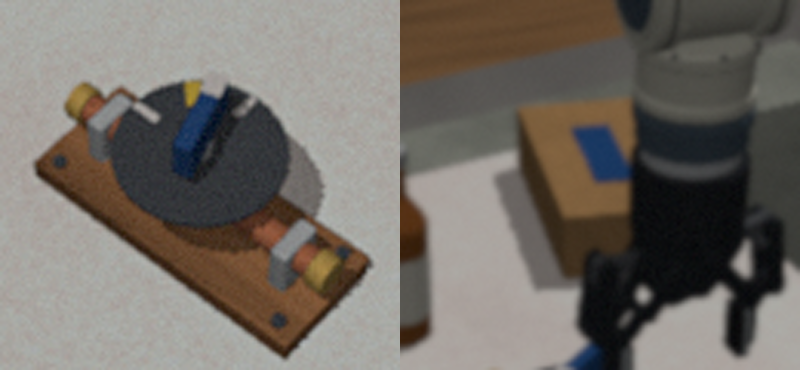

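The crop confirms it: blue bar, with its white end just past a white mark and the yellow mark counterclockwise of it. The valve is at about (0.585, 0.200). The blue thing in the side view is tape on a box. I'll move above the valve.

```bash
python3 -m jog '[[7,40,0,7,-1],[14,80,0,14,-1],[21,120,0,21,-1],[28,160,0,28,-1],[35,200,0,35,-1]]'; python3 -m jog '[[0,0,0,0,-1],[0,0,0,0,-1]]'
python3 - <<'E'
from h import *
s=r.state();im=vision.read_camera("wrist");cv2.imwrite("pics/w1.png",im)
import json;json.dump({k:list(map(float,s[k])) for k in("ee_pos","tool_rot")},open("s1.json","w"))
for nm,lo,hi in(("blue",(100,100,30),(130,255,255)),("yel",(20,120,80),(35,255,255)),("white",(0,0,175),(180,50,255))):
    b=blobs(im,lo,hi,80)[0]
    for c,st in b: print(nm,c,st,cast("wrist",[c],.124 if nm=="blue" else .082,s)[0].round(4))
E
```

```text
t: 0.57
ee_pos: [0.585, 0.2018, 0.4045]
tool_rot: [0.459, 0.888, -0.0, -0.0]
contact_force: [0.8, -0.2, 0.4]
width: 0.0852
grip_force: 0.0
t: 0.73
ee_pos: [0.585, 0.2022, 0.4037]
tool_rot: [0.46, 0.888, -0.0, -0.001]
contact_force: [0.2, -0.0, 0.3]
width: 0.0854
grip_force: 0.0
blue [327.8, 240.7] [278, 224, 87, 34, 1872] [0.5852 0.2043 0.124 ]
yel [368.2, 111.3] [352, 100, 32, 25, 488] [0.5585 0.2948 0.082 ]
yel [266.1, 253.8] [255, 245, 27, 19, 264] [0.5567 0.1565 0.082 ]
yel [279.2, 321.5] [267, 311, 28, 20, 306] [0.5995 0.1108 0.082 ]
white [435.2, 372.0] [407, 304, 45, 121, 188] [0.745  0.1499 0.082 ]
white [504.6, 338.3] [475, 313, 64, 50, 105] [0.7745 0.2126 0.082 ]
white [141.9, 341.4] [115, 319, 51, 39, 87] [0.5089 0.0209 0.082 ]
```

View pics/w1.png

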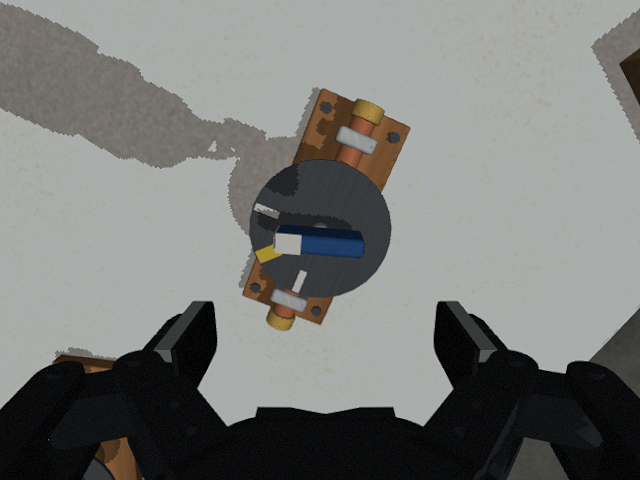

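The wrist view shows the blue bar from its white end at (276,244) to (363,247). The white marks are at (266,210) and (300,281), the yellow at (268,253).

Run:
```python
from h import *
import json
s=json.load(open("s1.json"));im=cv2.imread("pics/w1.png")
hs=cv2.cvtColor(im,cv2.COLOR_BGR2HSV)
m=cv2.inRange(hs,(100,100,75),(130,255,255))
c=max(cv2.findContours(m,0,2)[0],key=cv2.contourArea);print("top",cv2.boundingRect(c),hs[248,330],hs[230,330])
print("pts",[ (x,y) for x,y in cv2.boxPoints(cv2.minAreaRect(c)).round(1).tolist()])
a=lambda v:np.degrees(np.arctan2(v[1],v[0]))
bar=cast("wrist",[[275,244.5],[363.5,247]],.124,s);C=bar.mean(0)
print("bar",bar.round(4),"len",np.linalg.norm(bar[0]-bar[1]),"dir",a(bar[0]-bar[1]),"C",C)
d=cast("wrist",[[250,228],[391,228],[320,158],[320,297]],.082,s);D=[d[:2].mean(0),d[2:].mean(0)];print("dial",D)
mk=cast("wrist",[[266,210],[268,253],[300,281]],.082,s)
Cd=C
for p in mk: print("mark",a(p-Cd),np.linalg.norm((p-Cd)[:2]))
pp=cast("wrist",[[367,108],[281,320]],.05,s);print("pipe",a(pp[1]-pp[0]))
y=R.from_quat(s["tool_rot"]).as_matrix()[:,1];print("toolY",a(y),s["ee_pos"])
```

```text
top (301, 236, 63, 22) [107 183 102] [107 180  41]
pts [(300.29998779296875, 252.60000610351562), (301.70001220703125, 235.3000030517578), (363.79998779296875, 240.60000610351562), (362.29998779296875, 257.8999938964844)]
bar [[0.5564 0.1806 0.124 ]
 [0.6084 0.215  0.124 ]] len 0.062310448692446355 dir -146.47423514559028 C [0.5823835  0.19781302 0.124     ]
dial [array([0.58085264, 0.20038414, 0.082     ]), array([0.58201489, 0.19809356, 0.082     ])]
mark -167.107545445405 0.04686461695072237
mark -121.9111735758305 0.04693975207552147
mark -76.62354082626355 0.04630144887341361
pipe -76.62295459362875
toolY 35.20652796074765 [0.5849783362452345, 0.20222018609310596, 0.4037404584298662]
```

Shut is at -166.9° and yellow at -121.9°, and the bar's white end is at about -150°. The finger axis needs to turn +85° to grip, then about +28° to open. I'll rotate while descending partway.

```bash
python3 -m jog '[[-1,-1,-12,7,-1],[-2,-2,-24,14,-1],[-3,-4,-36,21,-1],[-3,-4,-48,28,-1],[-3,-4,-60,35,-1]]' >/dev/null; python3 -m jog '[[0,0,0,7,-1],[0,0,0,14,-1],[0,0,0,21,-1],[0,0,0,28,-1],[0,0,0,35,-1]]'>/dev/null;  python3 -m jog '[[0,0,0,7,-1],[0,0,0,15,-1],[0,0,0,15,-1],[0,0,0,15,-1]]'
python3 - <<'E'
from h import *
s=r.state();im=vision.read_camera("wrist");cv2.imwrite("pics/w2.png",im)
y=R.from_quat(s["tool_rot"]).as_matrix()[:,1];print("toolY",np.degrees(np.arctan2(y[1],y[0])))
m=blobs(im,(100,100,75),(130,255,255))[1]
c=max(cv2.findContours(m,0,2)[0],key=cv2.contourArea);p=cv2.boxPoints(cv2.minAreaRect(c));print(p.tolist(),cast("wrist",p,.124,s).round(4).tolist())
# grasp point axis at z=.124 in pixels
_,K,d=model("wrist");P=np.linalg.inv(T_wc("wrist",s))@np.r_[s["ee_pos"][:2],.124,1]
print(cv2.projectPoints(P[:3].reshape(1,3),np.zeros(3),np.zeros(3),K,d)[0])
E
```

```text
t: 1.95
ee_pos: [0.582, 0.1948, 0.3448]
tool_rot: [-0.256, 0.967, -0.0, -0.0]
contact_force: [-0.7, -0.3, -1.0]
width: 0.0852
grip_force: 0.0
toolY 119.72448485568651
[[316.0, 252.0], [338.0, 252.0], [338.0, 324.0], [316.0, 324.0]] [[0.5749, 0.1865, 0.124], [0.569, 0.1968, 0.124], [0.6062, 0.2185, 0.124], [0.6125, 0.2075, 0.124]]
[[[322.88910163 269.94900125]]]
```

View pics/w2.png

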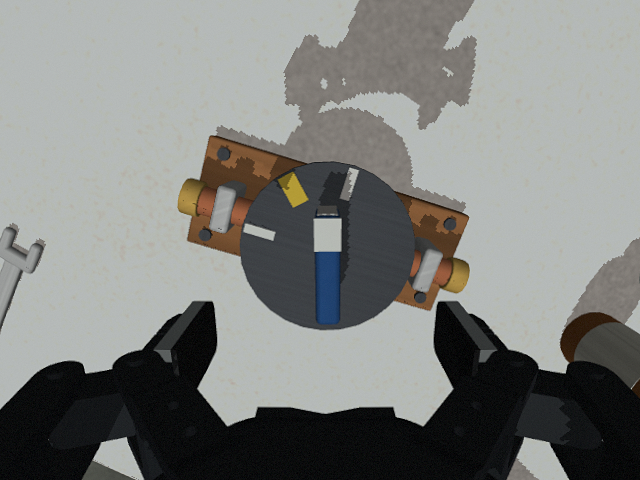

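The bar is aligned with the closing direction: it sits at column 327 with its centre at about (327,270), against the finger axis at (323,270). I'll descend 78 mm with a +2 mm y shift and close.

```bash
python3 -m jog '[[0,2,-25,0,-1],[0,2,-50,0,-1],[0,2,-70,0,-1],[0,2,-78,0,-1],[0,2,-78,0,-1]]'; python3 -m jog '[[0,0,0,0,1],[0,0,0,0,1],[0,0,0,0,1],[0,0,0,0,1],[0,0,0,0,1]]';python3 -m jog '[[0,0,0,0,1],[0,0,0,0,1],[0,0,0,0,1]]'
```

```text
t: 2.42
ee_pos: [0.5816, 0.1976, 0.2649]
tool_rot: [-0.257, 0.966, 0.0, -0.002]
contact_force: [-0.5, 0.4, 0.8]
width: 0.0857
grip_force: 0.0
t: 2.83
ee_pos: [0.5821, 0.198, 0.2675]
tool_rot: [-0.259, 0.966, -0.0, 0.001]
contact_force: [0.7, -0.0, -0.2]
width: 0.0256
grip_force: 0.0
t: 3.08
ee_pos: [0.5825, 0.1973, 0.2676]
tool_rot: [-0.258, 0.966, -0.001, 0.001]
contact_force: [1.8, -5.4, 3.5]
width: 0.0134
grip_force: 60.1
```

```bash
python3 -m jog '[[0,0,0,6,1],[0,0,0,12,1],[0,0,0,18,1],[0,0,0,24,1],[0,0,0,28,1]]'; python3 -m jog '[[0,0,0,0,1],[0,0,0,0,1],[0,0,0,0,1]]'
python3 -c "
from h import *
s=r.state();y=R.from_quat(s['tool_rot']).as_matrix()[:,1];print(np.degrees(np.arctan2(y[1],y[0])),s['wrist_torque'])"
python3 -m jog '[[0,0,0,0,-1],[0,0,0,0,-1],[0,0,0,0,-1],[0,0,0,0,-1],[0,0,0,0,-1]]';python3 -m jog '[[0,0,0,0,-1],[0,0,20,0,-1],[0,0,50,0,-1],[0,0,80,0,-1],[0,0,110,0,-1]]';python3 -m jog '[[0,0,30,0,-1],[0,0,30,0,-1],[0,0,30,0,-1]]'
python3 - <<'E'
from h import *
s=r.state();im=vision.read_camera("wrist");cv2.imwrite("pics/w3.png",im)
m=blobs(im,(100,100,75),(130,255,255))[1]
c=max(cv2.findContours(m,0,2)[0],key=cv2.contourArea);p=cv2.boxPoints(cv2.minAreaRect(c));w=cast("wrist",p,.124,s)
print(p.tolist())
for i in(0,1):print(np.linalg.norm(w[i+1]-w[i]),np.degrees(np.arctan2(*(w[i+1]-w[i])[1::-1])))
E
```

```text
t: 3.5
ee_pos: [0.5826, 0.1972, 0.2675]
tool_rot: [-0.487, 0.874, -0.001, 0.001]
contact_force: [2.9, -6.3, 3.5]
width: 0.0131
grip_force: 60.0
t: 3.75
ee_pos: [0.5826, 0.1971, 0.2675]
tool_rot: [-0.484, 0.875, -0.001, 0.001]
contact_force: [1.7, -7.5, 3.4]
width: 0.0131
grip_force: 60.1
147.94069674521518 [-1.1635368  -0.18392315  0.08816109]
t: 4.17
ee_pos: [0.5819, 0.1981, 0.2666]
tool_rot: [-0.485, 0.875, 0.0, -0.0]
contact_force: [-0.2, 0.1, -0.6]
width: 0.073
grip_force: 0.0
t: 4.58
ee_pos: [0.5818, 0.198, 0.3778]
tool_rot: [-0.485, 0.875, 0.0, -0.0]
contact_force: [-0.0, 0.4, 0.5]
width: 0.0858
grip_force: 0.0
t: 4.83
ee_pos: [0.5821, 0.1981, 0.4084]
tool_rot: [-0.485, 0.875, -0.001, 0.002]
contact_force: [-0.6, 0.1, -1.0]
width: 0.0855
grip_force: 0.0
[[315.0, 221.0], [332.0, 221.0], [332.0, 278.0], [315.0, 278.0]]
0.011952558125300593 147.98358326138816
0.04276538064962685 58.26483863933066
```

View pics/w3.png

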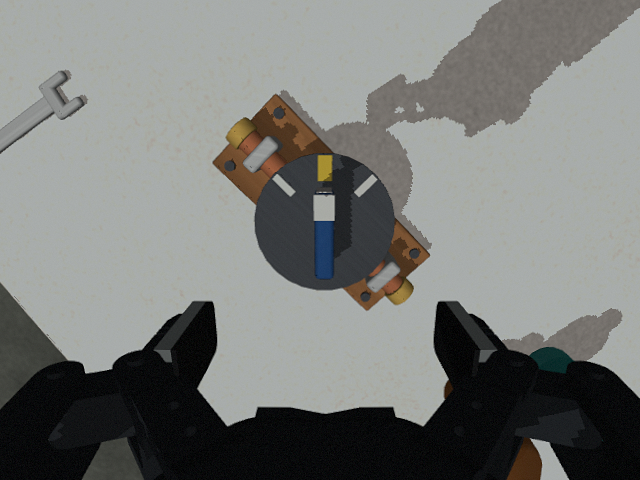

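The bar's white end at (324,207) points straight at the yellow mark at (325,168), and the white marks sit symmetrically at (284,185) and (366,185). The bar angle is about -121.8° against yellow's -121.9°. The gripper is clear, so I'm handing in.

```bash
python3 -c "
from bench import r
print(r.hand_in())"
```

```text
the job is handed in; nothing more can be done
None
```

The blue valve is set to half open, with its white end on the yellow mark (within about 1° in the last wrist picture); the gripper let go and lifted clear, the arm stayed away from the red valve and the bottle, and the job was handed in at about 4.9 s.

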